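# Peel the top tray off a clinging nest and show it over the light panel

### The arm

A 7-joint arm with a two-finger parallel gripper is mounted at the origin on a cart in front of the work surface, level with it; the furniture and walls round the work are solid. World frame = base frame: x ahead of the robot, y to its left, z up, the work surface at z = 0. Lengths are in m, angles in rad, forces in N, time in s.
With the tool pointing down it reaches from about 0.35 to 0.9 m from the base axis. Payload 8.1 kg.
Tool frame: the origin (TCP) lies midway between the tips of the shut fingers; the grasp point (between the pads) lies 19 mm behind it; z points along the fingers, y is the direction in which the jaws open and shut (so a half turn about z gives the same grasp; the last joint's range is limited). The gripper opens to 92 mm and grips with 3 to 60 N. Pads are 19 mm wide; open, the fingers measure 130 mm over their backs; the gripper's body (75 mm by 190 mm) begins 47 mm behind the grasp point.
Start: joints at [1.093, 0.434, 0.025, 1.573, -0.012, 1.134, -0.075], TCP at [0.229, -0.582, 0.227] pointing down, gripper open.
Joint ranges: [-2.62, 2.62], [-0.44, 2.09], [-1.27, 1.32], [0.08, 2.57], [-1.32, 4.46], [0.12, 2], [-2.74, 2.74]. Speed limits (rad/s): [2.22, 2.22, 3.01, 3.01, 3.14, 3.14, 3.14].

### API

Orientations are given as [roll, pitch, yaw] about the fixed x, y, z axes, in that order (R = Rz(yaw) Ry(pitch) Rx(roll)).
In Python, from plant import env gives the robot as it stands. The module is installed in compiled form; this text tells all that it offers.
- The arm moves only by the tool move_arm, never from a script. Its argument "moves" is text: rows parted by semicolons, each of 7 numbers parted by spaces: the shift along the world's x, y, z in cm, then the turn, a rotation vector about the world's x, y, z in rad, then the finger opening in cm, from 0 to 9.18. In form: x y z rx ry rz jaw; .... A call has 1 to 20 rows; each row is the pose to reach, as a shift and turn from the pose measured when the call began; what a row does not reach only later rows make up. A row lasts 1/10 s, in which the tool goes at most 50 mm and 8.59 degrees, less where a joint would pass 70% of its speed; a pose out of reach is approached as far as the arm can. A call with a gripper value outside its range is refused whole. The fingers move at their own pace and stop on an object; "force" is the grip in N (left out, the last holds). Time passes only in rows, so rows that repeat a pose let the fingers close. It gives the time, the measured TCP pose, the force and the opening at its end, in the units of the state.
- env.sense(): the state, without advancing time (a new reading comes with each control period).
- env.camera(name): name is "side" or "top"; returns the picture (400x640x3 uint8, blue, green, red); there is no depth.
- env.camera_params(name): a dict with "vfov" (degrees; the focal length in pixels is half the picture's height over the tangent of half this angle, whatever the lens; pixels are square), "cx", "cy" (the principal point, pixels), "R" (3x3) and "t" (3): a world point X has camera coordinates R X + t. Camera axes: x right, y down, z forward; pixel columns grow to the right and rows downward; lengths in m; the calibration is good to about 2 mm. A picture is of the moment at which its call begins. camera_params takes no time and is no camera call.
- env.finish_job(): hands the job in, once; it reports no verdict.
The state is a dict: "time_s": time; "joints": joint angles; "dq": joint speeds; "joint_torque": joint torques, N m; "eef_pos": TCP position; "eef_rot": TCP orientation; "contact_force": force on the tool from outside, world axes, zero at the start; "ft_torque": the same for the moment, N m; "grip_width": opening from 0.0 (shut) to 1.0 (fully open).
Only numpy, scipy, OpenCV 4.12 (cv2) and the standard library are available. Lean on these libraries where they do the work, as an engineer would, in place of code of your own. Each camera call takes 0.05 s, during which the arm holds its last target.

### The job

The sample trays in the nested stack cling together: peel the top one off by its orange tab, raising the tab corner first while the opposite corner still sits in the stack, so that the trays below stay standing where they are. Then bring the tray over the middle of the light panel and hold it there level and still, roughly 15 cm above the panel, for inspection; finish while still holding it. Leave everything else on the bench where it stands.

Things in the scene. Friction and masses are not known exactly. Their poses are not given: they have to be found in the camera images.
- top_tray: White top tray of the nest: formed, nine shallow compartments, 120 x 120 mm with cut corners, 60 g. Origin: centre of the underside of its 3 mm thick rim (41 mm above the bench while nested), z up. Its x axis runs along a diagonal: +x towards the corner with the orange tab, -x towards the opposite corner. The tray's body hangs 14 mm below the rim, inside the nest
- tab (a point): Grip point on the top tray's tab: upright orange lug 8 mm thick (along tray y), 24 mm long (along tray x), top 34 mm above the rim's upper face. The point lies 8 mm below the tab's top, 47 mm along +x and 29 mm above the tray's origin, 26 mm above the tray's upper face. Pinch it from above across the 8 mm
- tab_corner (a point): Middle of the top tray's cut corner by the tab, at the rim's underside, 72.8 mm along +x from the tray's origin. Raising it 20 mm or more, with the opposite corner as pivot, frees this corner and both side corners from their nubs
- far_corner (a point): Middle of the top tray's opposite cut corner, at the rim's underside, 72.8 mm along -x from the tray's origin: the pivot for peeling. Its nub, the last, lets go when the tilted tray is then lifted
- tray_stack: Lower trays: one grey bundle, loose on the bench, 0.45 to 0.6 kg, 120 mm, rims up to 41 mm; at each corner a blue post (85 mm from the centre, 55 mm high) with a sprung nub over the top tray's rim. A nub lets go at some 1.2 N (the one opposite the tab at less); together they hold nearly the weight of the bundle, so a level lift may carry it along. Origin: centre of its underside; x as for the top tray
- light_panel: Light panel fixed to the bench: grey 150 x 150 mm frame with a bright white 126 mm square, upper face 19.5 mm above the bench; origin at the centre of its underside
- beaker: Bystander: clear beaker, 75 mm across, 95 mm high; origin at the centre of its underside
- amber_bottle: Bystander: amber reagent bottle with black cap, 36 mm across, 66 mm high; origin at the centre of its underside
- white_bottle: Bystander: white reagent bottle with black cap, 36 mm across, 66 mm high; origin at the centre of its underside
- marker: Bystander: white marker pen with blue cap, 137 mm long, 14 mm thick, lying on the bench; origin at the centre of its underside

How it is judged:
By the outcome, as a careful person would: the job done as asked, in the order asked, and still so for the second after the job is handed in, while the arm keeps its last pose, push and grip.
It also fails if it takes over 43 s, if anything falls off the work surface, if the arm or the gripper's body presses on something with over 40 N, if the wrist force passes 120 N, or if a joint passes its speed limit or range.

## Working session

There is one attempt and no reset: what is moved stays moved. The work goes in short steps, Python scripts to look and compute and a tool call to move; the robot and the scene stay as the last step left them, time stands still between calls to the robot, and variables do not carry over. Pictures are saved under pics/ and viewed, and the job is handed in when it is done.

Besides the shell and the picture viewer there is one more tool, called after ">>>" as a command line: name --argument value ..., lists and objects as JSON in quotes. move_arm: Moves the arm, as the interface text tells. Its arguments: {"type":"object","properties":{"moves":{"type":"string"},"force":{"type":"number"}},"required":["moves"]}

```bash
mkdir -p pics; python3 - <<'E'
from plant import env
import cv2
print(env.sense())
for n in("side","top"):
    p=env.camera_params(n);print(n,p)
    cv2.imwrite(f"pics/{n}0.png",env.camera(n))
E
```

```text
{'time_s': 0.0, 'joints': array([ 1.09339835,  0.43520932,  0.02500986,  1.57410888, -0.0115969 ,
        1.13397061, -0.07509928]), 'dq': array([ 0.00157688, -0.00020202, -0.00211629,  0.00083635,  0.00136176,
       -0.00169544, -0.00043391]), 'joint_torque': array([-4.02236483e-04, -6.67853808e+01,  9.85542051e-01, -3.14463687e+01,
       -6.03869255e-02,  4.28028137e-02,  1.98750176e-04]), 'eef_pos': array([ 0.22854292, -0.58117069,  0.22594932]), 'eef_rot': array([-3.14004972e+00,  1.59194695e-04,  3.74696745e-01]), 'contact_force': array([0.86592149, 0.03361256, 0.03907992]), 'ft_torque': array([0.00036222, 0.00995053, 0.01651724]), 'grip_width': 0.9989344706829651}
side {'vfov': 53.63881911588079, 'cx': 310.87653188191416, 'cy': 202.83444025848775, 'R': array([[-0.99441873, -0.10433682,  0.01565923],
       [-0.06303394,  0.4685129 , -0.88120508],
       [ 0.08460558, -0.8772739 , -0.47247476]]), 't': array([0.48264955, 0.10285984, 1.08121733])}
top {'vfov': 44.81459156283614, 'cx': 309.09066700019383, 'cy': 198.36018434826147, 'R': array([[-5.75440896e-02, -9.98342935e-01,  2.48162175e-04],
       [-9.77936259e-01,  5.63178515e-02, -2.01169015e-01],
       [ 2.00821689e-01, -1.18187746e-02, -9.79556515e-01]]), 't': array([0.02725999, 0.46821481, 1.23774116])}
```

View pics/side0.png

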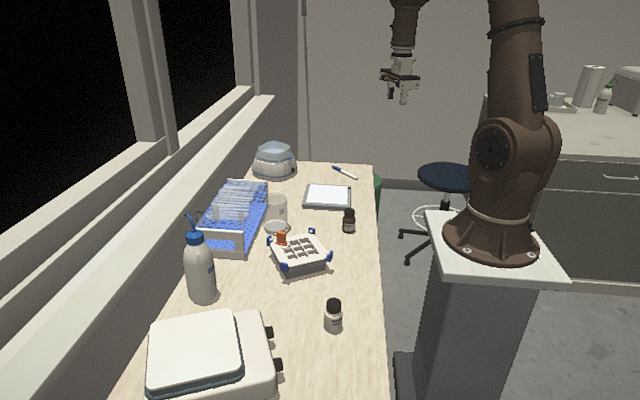

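View pics/top0.png

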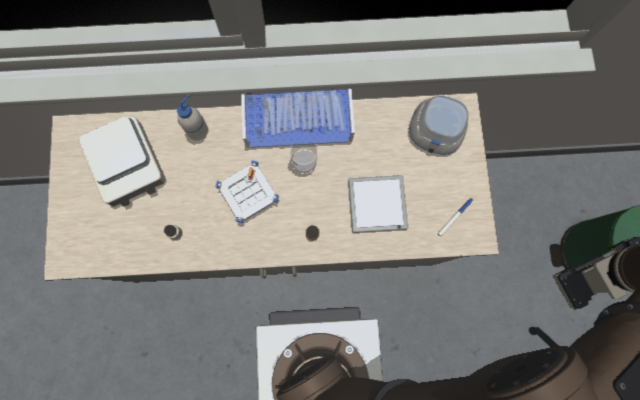

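The side view shows the tray at about (299,248), with the orange tab at (281,238). The panel is at (328,196). In the top view the tab is at (251,174), the tray at (248,192), the panel at (378,204) and the beaker at (304,159). The path from tray to panel is clear apart from the dark bottle at (313,232) and the beaker.

```bash
cat > h.py <<'E'
import numpy as np,cv2
from plant import env
P={n:env.camera_params(n) for n in("side","top")}
def ray(n,u,v):
    p=P[n];f=200/np.tan(np.radians(p['vfov']/2))
    d=p['R'].T@np.array([(u-p['cx'])/f,(v-p['cy'])/f,1]);c=-p['R'].T@p['t'];return c,d/np.linalg.norm(d)
def plane(n,uv,z):
    c,d=ray(n,*uv);return c+d*(z-c[2])/d[2]
def tri(a,b):
    c1,d1=ray("side",*a);c2,d2=ray("top",*b)
    s=np.linalg.lstsq(np.c_[d1,-d2],c2-c1,rcond=None)[0]
    x,y=c1+s[0]*d1,c2+s[1]*d2;return (x+y)/2,np.linalg.norm(x-y)
def proj(n,X):
    p=P[n];f=200/np.tan(np.radians(p['vfov']/2));q=p['R']@np.asarray(X)+p['t'];return q[:2]/q[2]*f+[p['cx'],p['cy']]
def blobs(m,amin=3):
    k,l,s,c=cv2.connectedComponentsWithStats(m.astype(np.uint8),connectivity=8)
    return [(c[i].round(1).tolist(),s[i].tolist()) for i in range(1,k) if s[i,4]>=amin]
def masks(im):
    h=cv2.cvtColor(im,cv2.COLOR_BGR2HSV);H,S,V=[h[...,i].astype(int) for i in range(3)]
    return dict(orange=(H>3)&(H<16)&(S>150)&(V>90),blue=(H>105)&(H<125)&(S>120)&(V>40),white=(S<40)&(V>215))
E
python3 - <<'E'
from h import *
roi={"side":(225,340,180,285),"top":(205,420,150,240)}
for n in P:
    im=cv2.imread(f"pics/{n}0.png");x0,x1,y0,y1=roi[n]
    for k,m in masks(im).items():
        w=np.zeros_like(m);w[y0:y1,x0:x1]=m[y0:y1,x0:x1]
        print(n,k,blobs(w))
a=cv2.imread("pics/side0.png")[220:285,255:345];b=cv2.imread("pics/top0.png")[155:230,205:295]
cv2.imwrite("pics/z0.png",np.vstack([cv2.resize(a,(540,280),interpolation=0),cv2.resize(b,(384,320),interpolation=0) if 0 else cv2.copyMakeBorder(cv2.resize(b,None,fx=4,fy=4,interpolation=0),0,0,0,180,0)]))
E
```

```text
side orange [([281.0, 238.2], [276, 231, 11, 15, 82])]
side blue [([256.8, 195.5], [255, 195, 5, 2, 8]), ([245.6, 219.8], [245, 219, 2, 3, 5]), ([225.3, 222.3], [225, 222, 2, 2, 3]), ([231.1, 223.1], [229, 222, 6, 4, 9]), ([233.4, 228.2], [225, 226, 16, 4, 30]), ([312.3, 230.1], [309, 228, 6, 6, 15]), ([254.2, 232.0], [253, 230, 3, 5, 5]), ([268.2, 240.7], [267, 236, 4, 10, 22]), ([226.5, 241.0], [225, 241, 4, 1, 4]), ([226.0, 248.0], [225, 248, 3, 1, 3]), ([328.7, 256.3], [326, 251, 6, 11, 23]), ([284.4, 264.6], [280, 263, 9, 6, 17])]
side white [([257.5, 180.3], [249, 180, 16, 2, 22]), ([306.2, 224.8], [269, 180, 71, 86, 2682]), ([330.5, 181.0], [327, 180, 8, 3, 15]), ([337.7, 180.6], [336, 180, 4, 2, 7]), ([337.0, 183.0], [336, 183, 3, 1, 3]), ([323.6, 193.7], [306, 184, 34, 20, 570]), ([230.7, 186.8], [226, 186, 10, 2, 12]), ([239.5, 187.0], [238, 187, 4, 1, 4]), ([247.5, 187.0], [246, 187, 4, 1, 4]), ([232.5, 196.5], [232, 196, 2, 2, 4]), ([248.0, 198.0], [247, 198, 3, 1, 3]), ([244.5, 203.0], [243, 203, 4, 1, 4]), ([228.2, 204.8], [227, 204, 4, 2, 5]), ([235.0, 205.2], [234, 205, 3, 2, 4]), ([234.9, 208.9], [231, 208, 9, 2, 10]), ([232.5, 212.0], [231, 212, 4, 1, 4]), ([274.2, 220.6], [267, 220, 17, 3, 20]), ([253.7, 266.1], [225, 226, 57, 59, 1552]), ([233.3, 230.7], [225, 230, 18, 3, 35]), ([310.5, 230.5], [310, 230, 2, 2, 4]), ([303.8, 243.6], [300, 242, 9, 5, 20]), ([294.0, 245.8], [290, 244, 9, 5, 19]), ([307.4, 249.6], [304, 248, 8, 6, 20]), ([297.8, 251.5], [294, 250, 9, 5, 21]), ([324.4, 277.0], [290, 260, 50, 25, 400])]
top orange []
top blue [([275.4, 199.4], [274, 198, 3, 3, 5]), ([238.9, 220.0], [237, 219, 5, 3, 7])]
top white [([417.0, 160.0], [416, 160, 3, 1, 3]), ([246.8, 193.2], [221, 166, 53, 52, 1296]), ([377.7, 203.0], [354, 180, 49, 47, 2040]), ([249.0, 183.2], [248, 183, 3, 2, 4]), ([285.6, 194.4], [284, 194, 5, 2, 8]), ([341.7, 225.2], [339, 224, 6, 3, 9])]
```

View pics/z0.png

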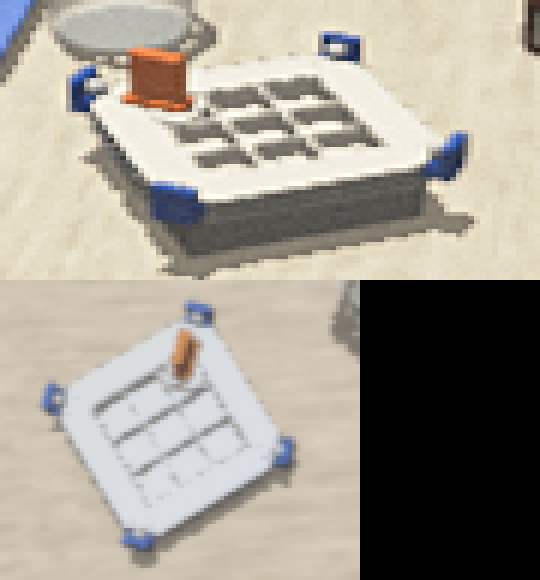

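The zoom shows the tray with four blue posts. The tab is beside the far post, at top (254,163) and side (268,241), and has a small foot at its base.

```bash
cat >> h.py <<'E'
def masks2(im):
    h=cv2.cvtColor(im,cv2.COLOR_BGR2HSV);H,S,V=[h[...,i].astype(int) for i in range(3)]
    return dict(orange=((H<20)|(H>174))&(S>105)&(V>70),blue=(H>103)&(H<130)&(S>90)&(V>35),white=(S<45)&(V>190))
E
python3 - <<'E'
from h import *
roi={"side":(262,340,225,275),"top":(205,290,150,230)}
for n in P:
    im=cv2.imread(f"pics/{n}0.png");x0,x1,y0,y1=roi[n]
    for k,m in masks2(im).items():
        w=np.zeros_like(m);w[y0:y1,x0:x1]=m[y0:y1,x0:x1]
        print(n,k,blobs(w,6))
        if k=="orange":
            ys,xs=np.nonzero(w);r=cv2.minAreaRect(np.c_[xs,ys].astype(np.float32));print(r,[ (y,xs[ys==y].min(),xs[ys==y].max()) for y in np.unique(ys)])
im=cv2.imread("pics/top0.png");w=masks2(im)["white"]; z=np.zeros_like(w)
z[170:240,340:415]=w[170:240,340:415]
l=cv2.connectedComponentsWithStats(z.astype(np.uint8));i=1+np.argmax(l[2][1:,4]);ys,xs=np.nonzero(l[1]==i)
r=cv2.minAreaRect(np.c_[xs,ys].astype(np.float32));print(r);b=cv2.boxPoints(r)
q=np.array([plane("top",p,.0195) for p in b]);print(q,q.mean(0),np.linalg.norm(np.diff(q,axis=0),axis=1))
E
```

```text
side orange [([281.0, 237.9], [276, 231, 11, 15, 130])]
((281.0, 238.0), (14.0, 10.0), 90.0) [(np.int64(231), np.int64(277), np.int64(281)), (np.int64(232), np.int64(276), np.int64(285)), (np.int64(233), np.int64(277), np.int64(285)), (np.int64(234), np.int64(277), np.int64(285)), (np.int64(235), np.int64(276), np.int64(285)), (np.int64(236), np.int64(277), np.int64(285)), (np.int64(237), np.int64(277), np.int64(285)), (np.int64(238), np.int64(277), np.int64(285)), (np.int64(239), np.int64(277), np.int64(285)), (np.int64(240), np.int64(277), np.int64(285)), (np.int64(241), np.int64(277), np.int64(285)), (np.int64(242), np.int64(276), np.int64(286)), (np.int64(243), np.int64(276), np.int64(286)), (np.int64(244), np.int64(279), np.int64(286)), (np.int64(245), np.int64(283), np.int64(285))]
side blue [([312.3, 230.1], [309, 228, 6, 6, 18]), ([268.2, 240.7], [267, 236, 4, 10, 25]), ([329.1, 256.6], [326, 251, 7, 11, 34]), ([284.1, 266.8], [280, 263, 9, 9, 58])]
side white [([266.7, 256.9], [262, 225, 17, 50, 398]), ([311.4, 245.1], [270, 225, 70, 50, 1886]), ([273.1, 229.1], [268, 227, 1
[... 512 characters left out ...]
2)), (np.int64(176), np.int64(250), np.int64(252)), (np.int64(177), np.int64(251), np.int64(252)), (np.int64(178), np.int64(250), np.int64(251))]
top blue [([254.0, 161.5], [252, 161, 5, 2, 8]), ([217.1, 184.6], [216, 182, 4, 6, 11]), ([276.0, 197.7], [274, 195, 4, 6, 13]), ([239.0, 219.9], [236, 219, 7, 3, 14])]
top white [([246.7, 188.8], [205, 150, 85, 80, 6028])]
((377.84515380859375, 202.83248901367188), (45.81185531616211, 47.5930290222168), 85.91438293457031)
[[ 0.5143382  -0.12090091  0.0195    ]
 [ 0.51638169 -0.25111432  0.0195    ]
 [ 0.39027172 -0.24784829  0.0195    ]
 [ 0.38844923 -0.12012807  0.0195    ]] [ 0.45236021 -0.1849979   0.0195    ] [0.13022944 0.12615225 0.12773323]
```

```bash
python3 - <<'E'
from h import *
print("cams",[-P[n]['R'].T@P[n]['t'] for n in P])
S=dict(A=(268.2,240.7),B=(284.1,266.8),C=(312.3,230.1),D=(329.1,256.6))
T=dict(A=(254,162.5),B=(217.1,184.6),C=(276,197.7),D=(239,219.9))
q={}
for k in S:
    q[k],e=tri(S[k],T[k]);print(k,q[k].round(4),round(e,4))
c=sum(q.values())/4
print("centre",c, "AD",np.linalg.norm(q['A']-q['D']),"BC",np.linalg.norm(q['B']-q['C']))
d=q['A']-q['D'];f=q['B']-q['C'];y1=np.arctan2(d[1],d[0]);y2=np.arctan2(f[1],f[0])-np.pi/2;print("yaw",y1,y2)
print("tab tri",tri((281,237.9),(250.9,172.8)), "tri top",tri((281,233),(250.9,172)))
for y in(y1,y2,(y1+y2)/2):
  u=np.array([np.cos(y),np.sin(y),0]);b=np.array([c[0],c[1],.041])
  for h in(.003,.029,.037):
    X=b+.047*u+[0,0,h];print(y,X.round(4),proj("side",X).round(1),proj("top",X).round(1))
# panel from side
im=cv2.imread("pics/side0.png");w=masks2(im)["white"];z=np.zeros_like(w);z[180:215,300:356]=w[180:215,300:356]
X=np.array([.4523,-.185,.0195]);print("panel proj",proj("side",X))
for dx,dy in((.063,.063),(.063,-.063),(-.063,-.063),(-.063,.063)):print(proj("side",X+[dx,dy,0]).round(1),proj("top",X+[dx,dy,0]).round(1))
a=im[165:250,235:365];cv2.imwrite("pics/z1.png",cv2.resize(a,None,fx=6,fy=6,interpolation=0))
E
```

```text
cams [array([0.3949624 , 0.9506907 , 0.59393059]), array([0.21088762, 0.01547455, 1.30662096])]
A [0.5773 0.1429 0.0444] 0.001
B [0.5211 0.2433 0.0454] 0.0001
C [0.4743 0.0876 0.0499] 0.0021
D [0.423  0.188  0.0426] 0.0004
centre [0.49890365 0.16547086 0.04558283] AD 0.1607931632043117 BC 0.16259990199799798
yaw -0.28408599273901836 -0.29212868709239714
tab tri (array([0.54409301, 0.15046081, 0.06062427]), np.float64(0.00032355332660839915)) tri top (array([0.54344186, 0.1489967 , 0.07369676]), np.float64(0.000990917547544517))
-0.28408599273901836 [0.544  0.1523 0.044 ] [281. 244.] [250.9 174.5]
-0.28408599273901836 [0.544  0.1523 0.07  ] [280.8 235.1] [249.8 172. ]
-0.28408599273901836 [0.544  0.1523 0.078 ] [280.7 232.3] [249.4 171.2]
-0.29212868709239714 [0.5439 0.1519 0.044 ] [281.  243.9] [251.1 174.5]
-0.29212868709239714 [0.5439 0.1519 0.07  ] [280.8 235. ] [249.9 172.1]
-0.29212868709239714 [0.5439 0.1519 0.078 ] [280.8 232.2] [249.6 171.3]
-0.28810733991570775 [0.544  0.1521 0.044 ] [281.  243.9] [251.  174.5]
-0.28810733991570775 [0.544  0.1521 0.07  ] [280.8 235. ] [249.9 172. ]
-0.28810733991570775 [0.544  0.1521 0.078 ] [280.7 232.2] [249.5 171.3]
panel proj [327.19136216 193.66111368]
[305.5 201.6] [352.9 181.3]
[309.8 184.1] [398.9 178.7]
[347.3 186.4] [403.3 224.3]
[346.3 204.1] [356.4 227. ]
```

View pics/z1.png

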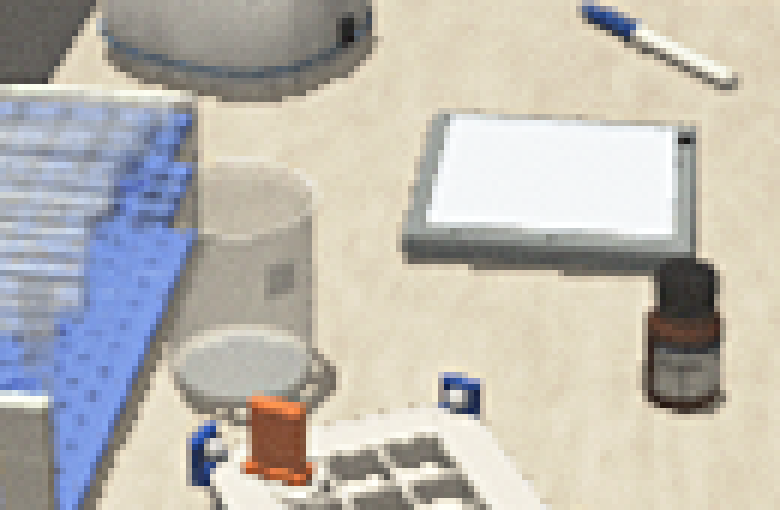

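Both views agree: the tray is at (0.499, 0.1655) with yaw about −0.288. The tab is at about (0.544, 0.151), and the tab-top and post heights match the text. The panel centre is at (0.452, −0.185), and its side projection matches. I'll go above the tab using the half-turned wrist, which leaves more range on the last joint.

>>> move_arm --moves "1.6 3.8 0 0 0 0.13 4; 3.3 7.7 0 0 0 0.26 4; 5 11.5 0 0 0 0.39 4; 6.6 15.4 0 0 0 0.52 4; 8.3 19.2 0 0 0 0.65 4; 9.9 23.1 0 0 0 0.78 4; 11.6 27 0 0 0 0.91 4; 13.2 30.8 0 0 0 1.04 4; 14.9 34.6 0 0 0 1.17 4; 16.5 38.5 0 0 0 1.3 4; 18.2 42.3 0 0 0 1.43 4; 19.9 46.2 0 0 0 1.56 4; 21.5 50 0 0 0 1.69 4; 23.2 53.9 0 0 0 1.82 4; 24.8 57.7 0 0 0 1.95 4; 26.5 61.6 0 0 0 2.08 4; 28.2 65.4 0 0 0 2.21 4; 29.9 69.3 -1 0 0 2.34 4; 31.5 73.2 -2.5 0 0 2.479 4; 31.5 73.2 -2.5 0 0 2.479 4"

```text
time_s: 2.1
eef_pos: [0.5431, 0.1565, 0.199]
eef_rot: [3.14, -0.004, 2.865]
contact_force: [-0.2, 0.8, 0.5]
grip_width: 0.435
```

>>> move_arm --moves "0.1 -0.5 -3 0 0 -0.011 4; 0.1 -0.5 -6 0 0 -0.011 4; 0.1 -0.5 -9 0 0 -0.011 4; 0.1 -0.5 -10 0 0 -0.011 4; 0.1 -0.5 -10 0 0 -0.011 4; 0.1 -0.5 -10 0 0 -0.011 4"

```text
time_s: 2.7
eef_pos: [0.5447, 0.1518, 0.1001]
eef_rot: [3.14, -0.003, 2.853]
contact_force: [-0.1, 0.2, -0.3]
grip_width: 0.44
```

```bash
python3 - <<'E'
from h import *
s=env.sense();print(s['eef_pos'],s['eef_rot'],s['joints'].round(2))
ims={n:env.camera(n) for n in P}
a=cv2.resize(ims['side'][190:290,230:350],None,fx=5,fy=5,interpolation=0);b=cv2.resize(ims['top'][140:230,205:325],None,fx=5,fy=5,interpolation=0)[:, :600]
cv2.imwrite("pics/s2.png",a);cv2.imwrite("pics/t2.png",b)
E
```

```text
[0.54465686 0.15179258 0.10005722] [ 3.13954155e+00 -2.71223332e-03  2.85341383e+00] [ 0.12  0.58 -0.7   1.82  0.46  0.91  0.5 ]
```

View pics/s2.png

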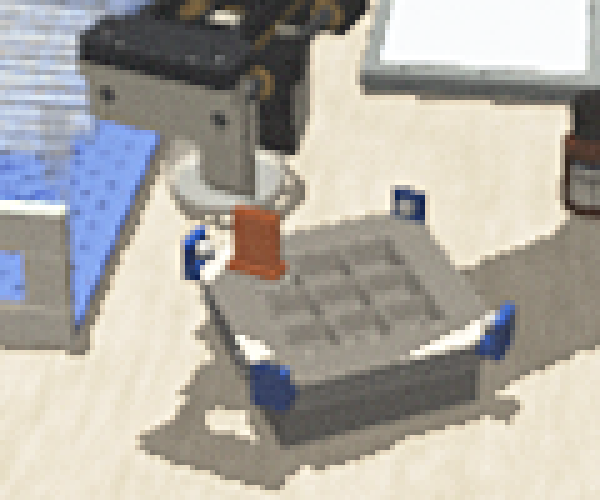

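View pics/t2.png

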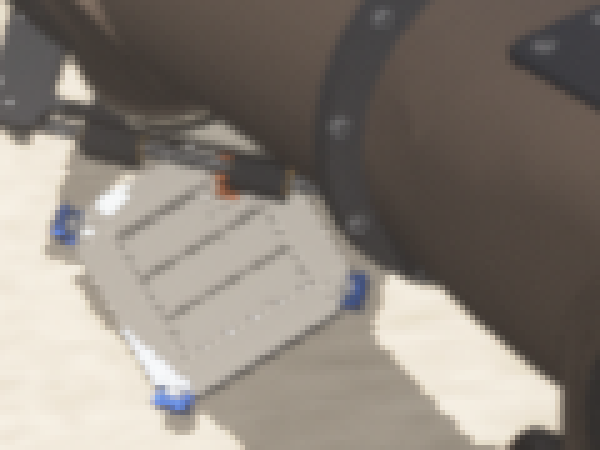

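```bash
python3 - <<'E'
from h import *
T=np.array([.5447,.1518,.1001]);yv=np.array([.284,.959,0])
for z in(0,.03,.06,.09):
  for s in(.02,-.02,.03,-.03,0):
    X=T+yv*s+[0,0,z];print(z,s,"side crop",((proj("side",X)-[230,190])*5).round(),"top crop",((proj("top",X)-[205,140])*5).round())
X=np.array([.544,.151,.078]);print("tab",((proj("side",X)-[230,190])*5).round(),((proj("top",X)-[205,140])*5).round())
E
```

```text
0 0.02 side crop [232. 192.] top crop [180. 135.]
0 -0.02 side crop [270. 152.] top crop [256. 153.]
0 0.03 side crop [223. 202.] top crop [161. 131.]
0 -0.03 side crop [279. 143.] top crop [274. 157.]
0 0 side crop [251. 172.] top crop [218. 144.]
0.03 0.02 side crop [231. 137.] top crop [172. 120.]
0.03 -0.02 side crop [269.  98.] top crop [249. 137.]
0.03 0.03 side crop [221. 147.] top crop [153. 115.]
0.03 -0.03 side crop [278.  89.] top crop [268. 142.]
0.03 0 side crop [250. 117.] top crop [211. 128.]
0.06 0.02 side crop [229.  80.] top crop [163. 103.]
0.06 -0.02 side crop [268.  43.] top crop [242. 121.]
0.06 0.03 side crop [219.  90.] top crop [144.  98.]
0.06 -0.03 side crop [277.  34.] top crop [262. 125.]
0.06 0 side crop [249.  61.] top crop [203. 112.]
0.09 0.02 side crop [227.  21.] top crop [154.  86.]
0.09 -0.02 side crop [266. -14.] top crop [235. 104.]
0.09 0.03 side crop [217.  31.] top crop [134.  81.]
0.09 -0.03 side crop [276. -23.] top crop [256. 109.]
0.09 0 side crop [247.   3.] top crop [195.  95.]
tab [254. 210.] [225. 156.]
```

The side view shows the finger tips straddling the tab as predicted: near tip at crop (232,190), far tip at (272,150). In the top view, wide parts of the gripper cover the tips. Going down.

>>> move_arm --moves "-0.1 -0.1 -1.5 0 0 0 4; -0.1 -0.1 -3 0 0 0 4; -0.1 -0.1 -4 0 0 0 4; -0.1 -0.1 -4.9 0 0 0 4; -0.1 -0.1 -4.9 0 0 0 4; -0.1 -0.1 -4.9 0 0 0 4"

```text
time_s: 3.4
eef_pos: [0.5439, 0.1511, 0.0513]
eef_rot: [3.139, -0.002, 2.854]
contact_force: [-0.2, -0.5, -0.4]
grip_width: 0.439
```

```bash
python3 - <<'E'
from h import *
ims={n:env.camera(n) for n in P}
a=cv2.resize(ims['side'][200:290,230:350],None,fx=6,fy=6,interpolation=cv2.INTER_CUBIC)
cv2.imwrite("pics/s3.png",a)
E
```

```text
(no output)
```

View pics/s3.png

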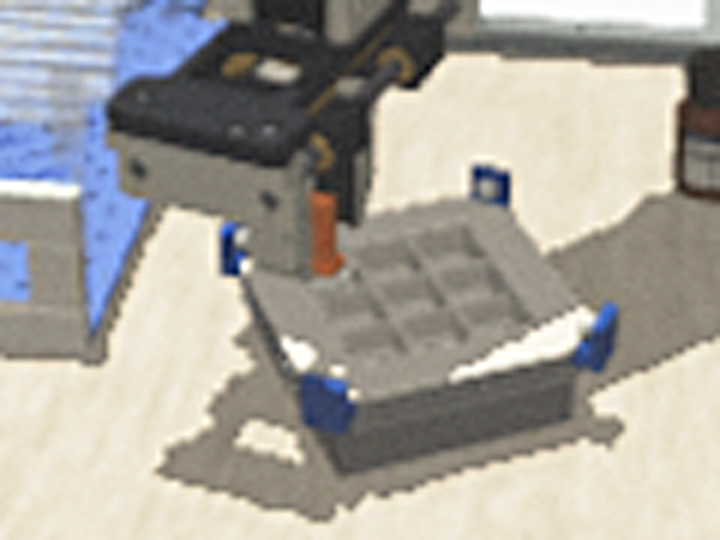

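The tab, at crop (325,232), sits between the near and far fingers, with no contact. I'll close gently first to see where it centres.

>>> move_arm --moves "0 0 0 0 0 0 3; 0 0 0 0 0 0 2.4; 0 0 0 0 0 0 1.8; 0 0 0 0 0 0 1.5; 0 0 0 0 0 0 1.2; 0 0 0 0 0 0 1; 0 0 0 0 0 0 0.8; 0 0 0 0 0 0 0.6" --force 6

```text
time_s: 4.3
eef_pos: [0.5444, 0.1516, 0.052]
eef_rot: [3.138, -0.001, 2.854]
contact_force: [-0.6, 1.9, -0.1]
grip_width: 0.083
```

>>> move_arm --moves "0 0.05 0 0 0 0 0.5; 0 0.05 0 0 0 0 0.5" --force 6

```text
time_s: 4.5
eef_pos: [0.5443, 0.1521, 0.052]
eef_rot: [3.138, -0.001, 2.854]
contact_force: [-0.1, 0.4, -0.1]
grip_width: 0.086
```

```bash
python3 - <<'E'
from h import *
s=env.sense();print(s['contact_force'],s['ft_torque'],s['eef_pos'])
im=env.camera('side');m=masks2(im)['blue'];w=np.zeros_like(m);w[225:285,262:340]=m[225:285,262:340];print(blobs(w,6))
E
```

```text
[-0.12860918  0.35971009 -0.07617883] [ 0.07212355 -0.03867832 -0.07226052] [0.544319   0.15206499 0.05198044]
[([312.2, 230.2], [309, 228, 6, 6, 18]), ([268.0, 241.4], [267, 237, 4, 9, 25]), ([329.3, 256.3], [326, 251, 7, 11, 39]), ([284.0, 266.7], [280, 263, 9, 9, 63])]
```

>>> move_arm --moves "0 0 0 0 0 0 0; 0 0 0 0 0 0 0; 0 0 0 0 0 0 0; -0.02 0 0.18 -0.004 -0.0144 0 0; -0.04 0.01 0.36 -0.0085 -0.0288 0 0; -0.06 0.02 0.54 -0.0128 -0.0431 0 0; -0.08 0.025 0.72 -0.017 -0.0575 0 0; -0.11 0.03 0.9 -0.0213 -0.072 0 0; -0.14 0.04 1.07 -0.0256 -0.0863 0 0; -0.17 0.05 1.25 -0.03 -0.1 0 0; -0.21 0.06 1.43 -0.034 -0.115 0 0; -0.21 0.06 1.43 -0.034 -0.115 0 0; -0.21 0.06 1.43 -0.034 -0.115 0 0" --force 40

```text
time_s: 5.85
eef_pos: [0.5423, 0.1529, 0.0665]
eef_rot: [3.138, 0.119, 2.854]
contact_force: [0.1, 1.3, 0.4]
grip_width: 0.085
```

```bash
python3 - <<'E'
from h import *
s=env.sense();print(s['contact_force'],s['ft_torque'],s['eef_pos'])
im=env.camera('side');m=masks2(im)['blue'];w=np.zeros_like(m);w[225:285,262:340]=m[225:285,262:340];print(blobs(w,6))
cv2.imwrite("pics/s4.png",cv2.resize(im[200:290,230:350],None,fx=6,fy=6,interpolation=cv2.INTER_CUBIC))
E
```

```text
[0.10949227 1.30543518 0.37709382] [ 0.31173565 -0.09557224 -0.03702948] [0.54233143 0.15287712 0.0664707 ]
[([311.7, 229.1], [309, 228, 6, 4, 12]), ([268.4, 240.8], [267, 235, 5, 11, 27]), ([329.1, 256.8], [326, 251, 6, 11, 36]), ([283.8, 266.7], [280, 262, 9, 10, 58])]
```

View pics/s4.png

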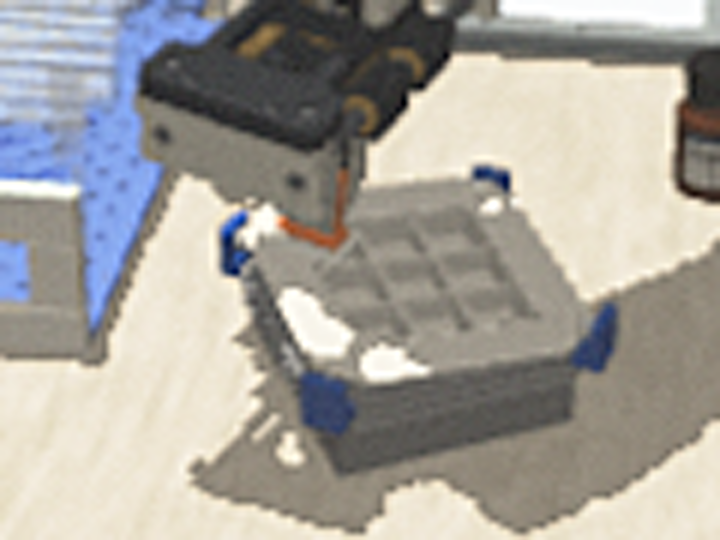

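The tab corner is rising and the posts haven't moved. Continuing the peel.

>>> move_arm --moves "-0.04 0.01 0.18 -0.004 -0.0144 0 0; -0.08 0.02 0.35 -0.0085 -0.0288 0 0; -0.12 0.03 0.53 -0.0128 -0.0431 0 0; -0.16 0.05 0.7 -0.017 -0.0575 0 0; -0.2 0.06 0.82 -0.02 -0.067 0 0; -0.23 0.07 0.93 -0.0227 -0.077 0 0; -0.27 0.08 1.05 -0.026 -0.086 0 0; -0.3 0.09 1.16 -0.0284 -0.0959 0 0; -0.3 0.09 1.16 -0.0284 -0.0959 0 0; -0.3 0.09 1.16 -0.0284 -0.0959 0 0"

```text
time_s: 6.9
eef_pos: [0.5394, 0.1538, 0.078]
eef_rot: [3.138, 0.219, 2.854]
contact_force: [0.7, -0.1, -1.2]
grip_width: 0.087
```

```bash
python3 - <<'E'
from h import *
s=env.sense();print(s['contact_force'],s['ft_torque'],s['eef_pos'])
im=env.camera('side');m=masks2(im)['blue'];w=np.zeros_like(m);w[225:285,262:340]=m[225:285,262:340];print(blobs(w,6))
cv2.imwrite("pics/s5.png",cv2.resize(im[200:290,230:350],None,fx=6,fy=6,interpolation=cv2.INTER_CUBIC))
E
```

```text
[ 0.66522547 -0.11832022 -1.18908455] [ 0.044456   -0.07109946  0.00397496] [0.53941023 0.15378695 0.07801161]
[([268.6, 240.7], [267, 235, 6, 11, 29]), ([329.0, 256.8], [325, 251, 7, 11, 38]), ([283.9, 266.8], [280, 262, 9, 10, 58])]
```

View pics/s5.png

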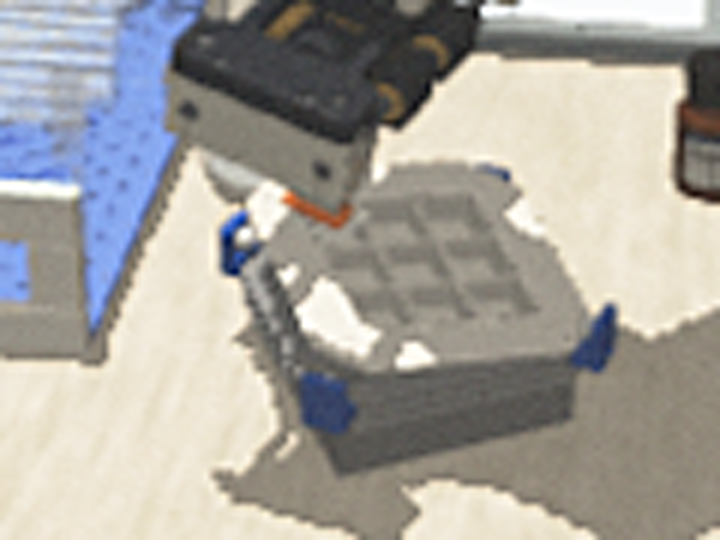

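The tray is tilted 0.22 rad, so its tab corner is about 32 mm up. The far corner is still at its post and the stack hasn't moved. Now lifting it tilted.

>>> move_arm --moves "0 0 0.2 0 0 0 0; 0 0 0.4 0 0 0 0; 0 0 0.6 0 0 0 0; 0 0 0.8 0 0 0 0; 0 0 1 0 0 0 0; 0 0 1.3 0 0 0 0; 0 0 1.6 0 0 0 0; 0 0 2 0 0 0 0; 0 0 2.4 0 0 0 0; 0 0 2.8 0 0 0 0; 0 0 3.2 0 0 0 0; 0 0 3.2 0 0 0 0"

```text
time_s: 8.15
eef_pos: [0.5398, 0.1539, 0.1107]
eef_rot: [3.137, 0.22, 2.853]
contact_force: [0.1, 0.8, -0.3]
grip_width: 0.083
```

```bash
python3 - <<'E'
from h import *
s=env.sense();print(s['contact_force'],s['ft_torque'],s['eef_pos'])
im=env.camera('side');m=masks2(im)['blue'];w=np.zeros_like(m);w[225:285,262:340]=m[225:285,262:340];print(blobs(w,6))
cv2.imwrite("pics/s6.png",cv2.resize(im[190:290,230:350],None,fx=6,fy=6,interpolation=cv2.INTER_CUBIC))
E
```

```text
[ 0.05840555  0.79744458 -0.3383912 ] [0.15664736 0.135489   0.03153347] [0.53981643 0.15390575 0.11067325]
[([268.6, 240.7], [267, 235, 6, 11, 29]), ([329.0, 256.9], [325, 251, 7, 11, 38]), ([283.9, 266.8], [280, 262, 9, 10, 59])]
```

View pics/s6.png

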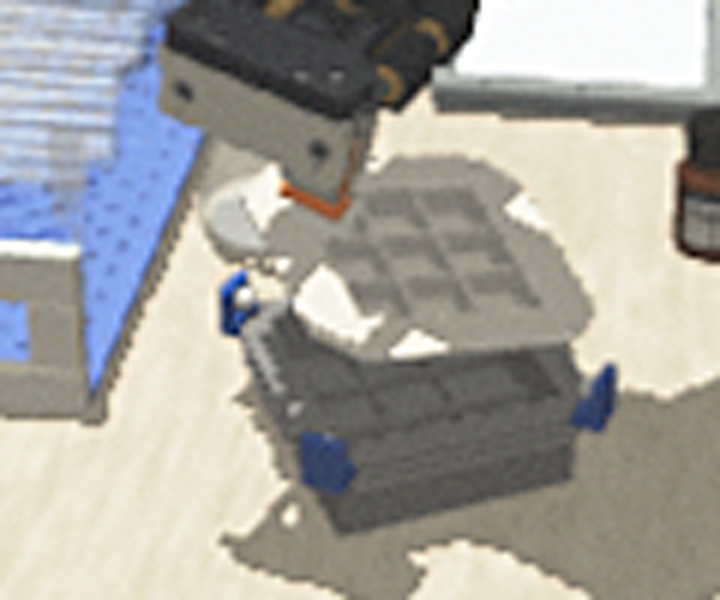

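The tray is free, with its corners clear of the dark stack, and the post blobs haven't moved. Raise and level.

>>> move_arm --moves "0 0 0.7 0 0 0 0; 0 0 1.6 0 0 0 0; 0 0 2.6 0.006 0.02 0 0; 0 0 3.6 0.012 0.04 0 0; 0 0 4.6 0.018 0.06 0 0; 0 0 5.6 0.024 0.08 0 0; 0 0 6.5 0.03 0.1 0 0; 0 0 7.1 0.037 0.125 0 0; 0 0 7.5 0.044 0.15 0 0; 0 0 7.6 0.051 0.175 0 0; 0 0 7.6 0.058 0.195 0 0; 0 0 7.6 0.0625 0.211 0 0; 0 0 7.6 0.0625 0.211 0 0; 0 0 7.6 0.0625 0.211 0 0"

```text
time_s: 9.6
eef_pos: [0.5395, 0.1538, 0.186]
eef_rot: [3.137, -0.001, 2.853]
contact_force: [0.2, -0.3, -0.8]
grip_width: 0.081
```

```bash
python3 - <<'E'
from h import *
s=env.sense();print(s['contact_force'],s['ft_torque'],s['eef_pos'],s['eef_rot'])
im=env.camera('side');cv2.imwrite("pics/s7.png",cv2.resize(im[150:290,230:360],None,fx=4,fy=4,interpolation=cv2.INTER_CUBIC))
E
```

```text
[ 0.18426385 -0.29377173 -0.77303917] [ 0.09058918 -0.12671629 -0.02163113] [0.53946709 0.15380124 0.18601809] [ 3.13748798e+00 -1.11527891e-03  2.85337652e+00]
```

View pics/s7.png

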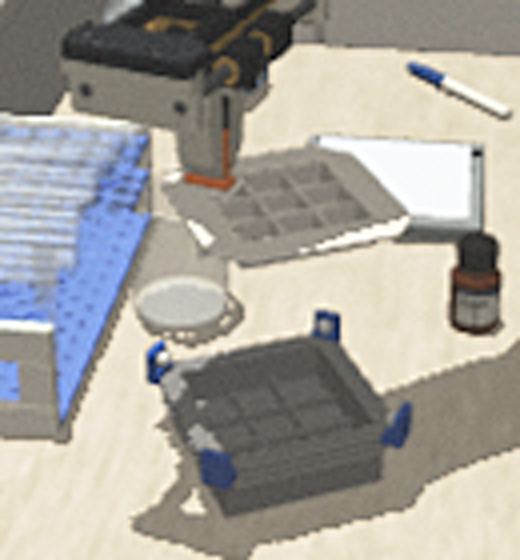

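The tray is held at (295,205) in the crop and looks level. The stack is intact below it, with all four posts in place. Carrying it to the panel.

>>> move_arm --moves "-0.1 -0.7 0 0 0 0 0; -0.2 -2 0 0 0 0 0; -0.5 -4 0 0 0 0 0; -0.8 -6.5 0 0 0 0 0; -1.1 -9 0 0 0 0 0; -1.4 -11.5 0 0 0 0 0; -1.7 -14 0 0 0 0 0; -2 -16.5 0 0 0 0 0; -2.3 -19 0 0 0 0 0; -2.6 -21.5 0 0 0 0 0; -2.9 -24 0 0 0 0 0; -3.2 -26.5 0 0 0 0 0; -3.5 -29 0 0 0 0 0; -3.8 -31.3 0 0 0 0 0; -4 -33.2 0 0 0 0 0; -4.1 -34.5 0 0 0 0 0; -4.2 -35.2 0 0 0 0 0; -4.2 -35.2 0 0 0 0 0; -4.2 -35.2 0 0 0 0 0; -4.2 -35.2 0 0 0 0 0"

```text
time_s: 11.65
eef_pos: [0.4976, -0.1969, 0.1862]
eef_rot: [3.137, -0.001, 2.855]
contact_force: [0.2, 0.2, -0.6]
grip_width: 0.081
```

```bash
python3 - <<'E'
from h import *
s=env.sense();print(s['contact_force'],s['eef_pos'],s['eef_rot'],abs(s['dq']).max())
im=env.camera('side');cv2.imwrite("pics/s8.png",cv2.resize(im[110:290,220:400],None,fx=3.3,fy=3.3,interpolation=cv2.INTER_CUBIC))
im=env.camera('top');cv2.imwrite("pics/t8.png",cv2.resize(im[110:270,200:440],None,fx=3.3,fy=3.3,interpolation=cv2.INTER_CUBIC))
E
```

```text
[ 0.20574971  0.21327239 -0.60606182] [ 0.49757888 -0.19689698  0.18620369] [ 3.13706970e+00 -8.45729576e-04  2.85534854e+00] 0.0031783258990950736
```

View pics/s8.png

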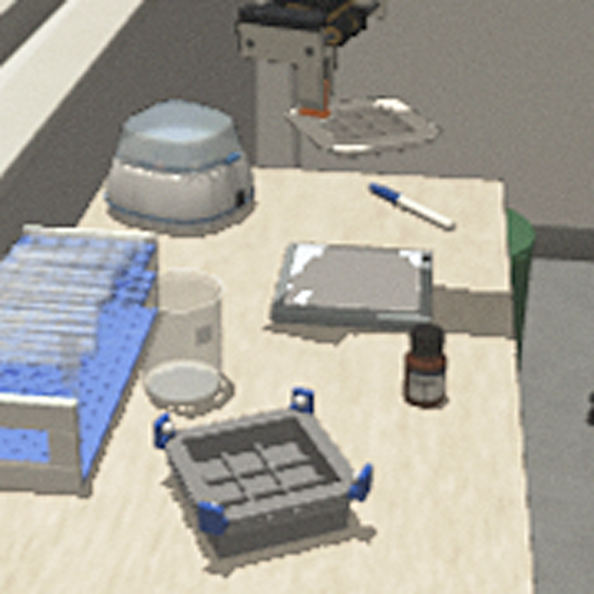

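View pics/t8.png

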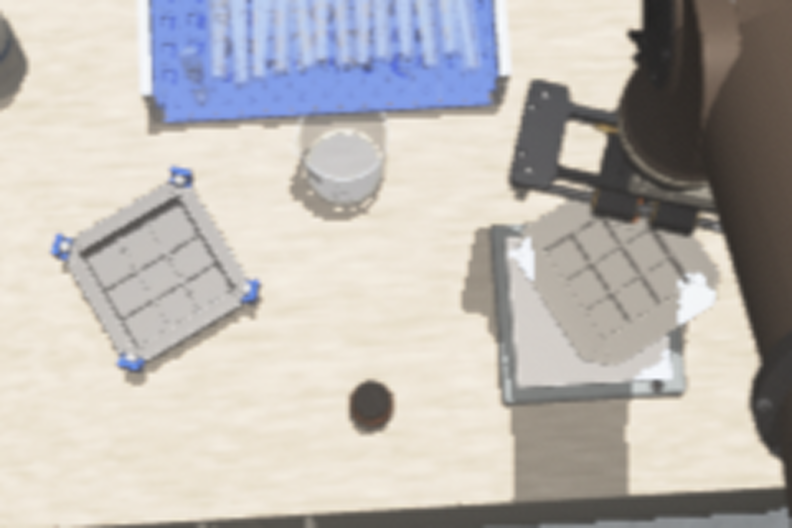

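The tray hangs over the panel, and the stack and bystanders are unchanged. I'll check its centre and level by casting rays to its cut corners: near corner at top crop (600,362), left (527,222), right (715,270).

```bash
python3 - <<'E'
from h import *
O=np.array([.4976,-.1969,.1862])-.047*np.array([.9588,-.284,0])-[0,0,.010];print("tray by tool",O)
u=np.array([.9588,-.284,0]);v=np.array([.284,.9588,0])
for k,d in dict(far=-u,left=v,right=-v,tabc=u).items():
    X=O+.0728*d+[0,0,.003];print(k,X.round(3),"side crop",((proj("side",X)-[220,110])*3.3).round(),"top crop",((proj("top",X)-[200,110])*3.3).round())
t=lambda a,b:tri(np.array(a)/3.3+[220,110],np.array(b)/3.3+[200,110])
for k,a,b in(("far",(438,130),(600,362)),("left",(340,152),(527,222)),("right",(398,102),(715,270))):print(k,t(a,b))
im=cv2.imread("pics/s8.png")[80:180,260:470];cv2.imwrite("pics/z8.png",cv2.resize(im,None,fx=3.5,fy=3.5))
im=cv2.imread("pics/t8.png")[170:400,460:760];cv2.imwrite("pics/z9.png",cv2.resize(im,None,fx=2.5,fy=2.5))
E
```

```text
tray by tool [ 0.4525364 -0.183552   0.1762   ]
far [ 0.383 -0.163  0.179] side crop [436. 133.] top crop [596. 360.]
left [ 0.473 -0.114  0.179] side crop [331. 148.] top crop [517. 240.]
right [ 0.432 -0.253  0.179] side crop [386.  97.] top crop [715. 285.]
tabc [ 0.522 -0.204  0.179] side crop [286. 110.] top crop [635. 168.]
far (array([ 0.38076627, -0.16559657,  0.18126792]), np.float64(5.2975935585726676e-05))
left (array([ 0.47613697, -0.12187973,  0.17519703]), np.float64(0.022072209888115188))
right (array([ 0.4313452 , -0.25367728,  0.17780836]), np.float64(0.02376514751620757))
```

View pics/z8.png

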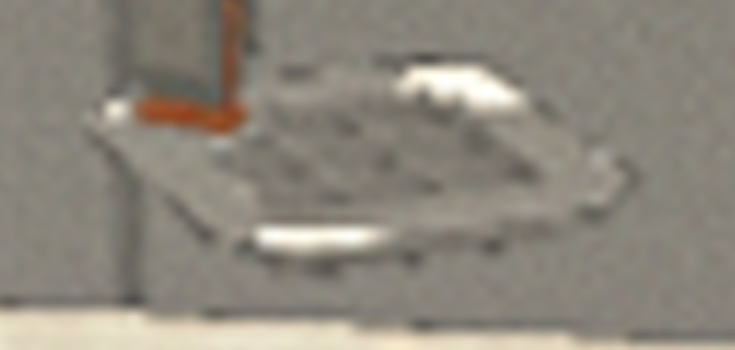

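View pics/z9.png

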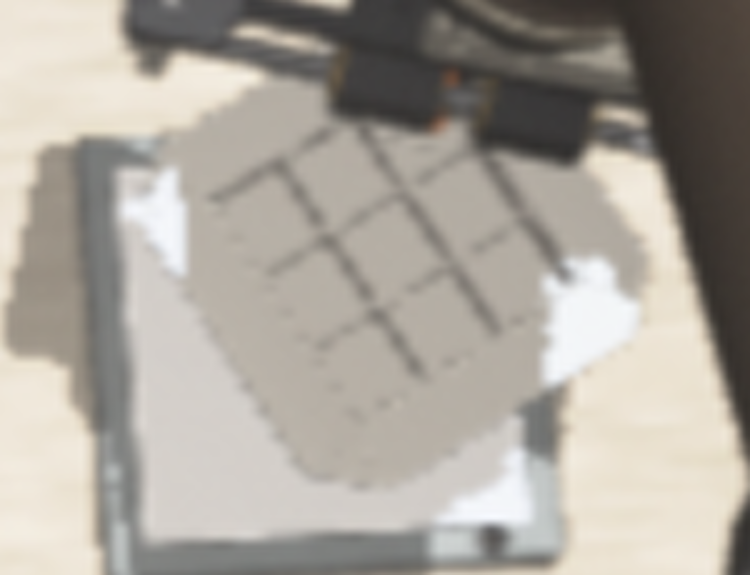

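Corners agree with the tool-based prediction to within about 1–3 px. I'll make one sharper overlay check of the rim outline.

```bash
python3 - <<'E'
from h import *
s=env.sense();print(s['eef_pos'],s['time_s'])
O=np.array([.4525,-.1836,.1762+.0015]);u=np.array([.9588,-.284,0]);v=np.array([.284,.9588,0])
# square sides normal to (u±v)/√2 at 60mm, cut at 72.8
a=.0728;b=.06*np.sqrt(2)-a
pts=[O+p*u+q*v for p,q in((a,b),(b,a),(-b,a),(-a,b),(-a,-b),(-b,-a),(b,-a),(a,-b))]
out=[]
for n,(x0,x1,y0,y1),f in(("side",(300,360,130,165),12),("top",(350,430,150,225),7)):
    im=env.camera(n)[y0:y1,x0:x1];im=cv2.resize(im,None,fx=f,fy=f,interpolation=0)
    for X in pts:
        p=((proj(n,X)-[x0,y0]+.5)*f).astype(int);cv2.circle(im,tuple(int(i) for i in p),4,(0,255,0),-1)
    cv2.imwrite(f"pics/o_{n}.png",im)
E
```

```text
[ 0.49755556 -0.19716611  0.18619193] 11.75
```

View pics/o_side.png

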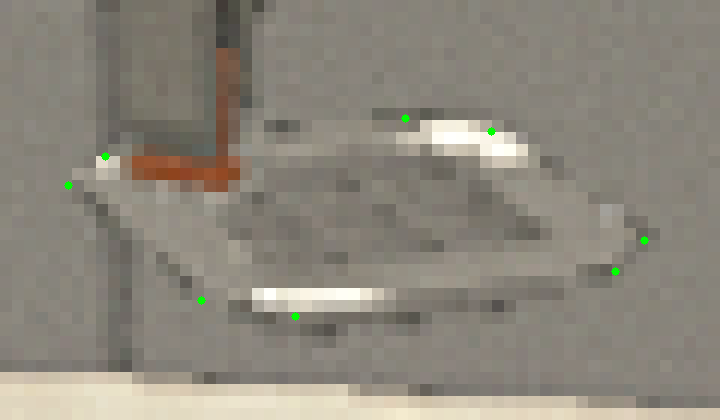

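View pics/o_top.png

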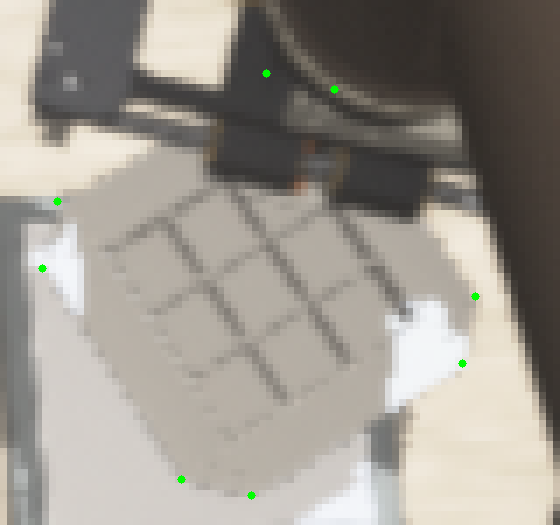

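The predicted outline matches the rim within about 1 px in both views: level, centred, with the rim underside at z = 0.176. Handing it in.

```bash
python3 - <<'E'
from h import *
s=env.sense();print(s['eef_pos'],s['eef_rot'],abs(s['dq']).max(),s['grip_width'])
print(env.finish_job())
E
```

```text
[ 0.49751476 -0.19749755  0.18616382] [ 3.13744717e+00 -8.27225993e-04  2.85474578e+00] 0.002971419053420195 0.08634012889292747
the job is handed in; nothing more can be done
None
```

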